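Pack the loaded tumbler upright and close the carton

ROBOT

A 6-joint arm with a two-finger parallel gripper is mounted at the origin on a cart in front of the work surface, level with it; the furniture and walls round the work are solid. World frame = base frame: x ahead of the robot, y to its left, z up, the work surface at z = 0. Lengths are in m, angles in degrees, forces in N, time in s.
With the tool pointing down it reaches from about 0.35 to 0.875 m from the base axis. Payload 4.2 kg.
Tool frame: the origin (TCP) lies at the very end of the fingers, on their centre line; the grasp point (between the pads) lies 19 mm behind it; z points along the fingers, y is the line along which they close (so a half turn about z gives the same grasp; the last joint's range is limited). The gripper opens to 87 mm and grips with 3 to 60 N. Pads are 19 mm wide; open, the fingers measure 117 mm over their backs; the gripper's body (75 mm by 190 mm) begins 51 mm behind the grasp point.
Start: joints at [-55.199, 22.042, 0.453, 0, -68.411, -14.817], TCP at [0.214, -0.587, 0.223] pointing down, gripper open.
Joint ranges: [-179.83, 179.83], [-69.29, 118.12], [-61.27, 80.66], [-181.25, 117.63], [-171.15, -9.14], [-177.46, 177.46]. Speed limits (degrees/s): [159.86, 159.86, 180, 180, 180, 180].

INTERFACE

Orientations are given as a 3x3 rotation matrix whose columns are the frame's x, y, z axes.
In Python, from station import sense, cams, r gives the robot as it stands. The module is installed in compiled form; this text tells all that it offers.
- The arm moves only by the tool step_arm, never from a script. Its argument "targets" is text: rows parted by semicolons, each of 4 numbers parted by spaces: the shift along the tool's x, y, z in cm, then the turn about the tool's z in degrees. In form: x y z turn; .... A call has 1 to 12 rows; each row shifts and turns the commanded pose from where the row before left it, along the tool's axes as they then stand; what a row does not reach is not made up. A row lasts 1/12 s, in which the tool goes at most 41.7 mm and 7.16 degrees, less where a joint would pass 70% of its speed; a pose out of reach is approached as far as the arm can. A call with a gripper value outside its range is refused whole. "claw" is the finger opening in cm, from 0 to 8.7, set as the call begins (left out, the last holds). The fingers move at their own pace and stop on an object; the grip force is fixed at half the most. Time passes only in rows, so rows that do not move let the fingers close. It gives the time, the measured TCP pose, the force, the opening and the grip force at its end, in the units of the state.
- sense(): the state, without advancing time (a new reading comes with each control period).
- cams.capture(name): name is "scene" or "side" or "wrist"; returns a dict with "frame" (480x640x3 uint8, blue, green, red), "vertical_fov" (degrees; the focal length in pixels is half the picture's height over the tangent of half this angle, whatever the lens; pixels are square), "cx", "cy" (the principal point, pixels), "dist_coeffs" ([k1, k2, p1, p2, k3] as OpenCV has them; the pictures are not rectified), "eye" and "rotation" of the camera in the world; the wrist camera has in their place "tool_from_camera" (4x4, takes a point from camera to tool coordinates, whose origin is the TCP and whose axes are the flange's). Camera axes: x right, y down, z forward; pixel columns grow to the right and rows downward; lengths in m; the calibration is good to about 2 mm. A picture is of the moment at which its call begins: read the wrist's pose just before it. There is no depth.
- r.finish_job(): hands the job in; it is judged then, once.
The state is a dict: "time_s": time; "joints": joint angles; "joint_velocities": joint speeds; "effort": joint torques, N m; "tcp_pos": TCP position; "ee_rot": TCP orientation; "wrist_force": force on the tool from outside, world axes, zero at the start; "moment": the same for the moment, N m; "gripper_width": opening from 0.0 (shut) to 1.0 (fully open); "gripper_force": force on a finger pad.
Only numpy, scipy, OpenCV 4.12 (cv2) and the standard library are available. Lean on these libraries where they do the work, as an engineer would, in place of code of your own. Each camera call takes 0.05 s, during which the arm holds its last target. There are 200 camera calls.

TASK

The wooden tumbler on the bench has a steel slug hidden in one end and looks the same at both: balance it in the grip to find its heavy end. Stand it heavy end down in the middle of the open carton, so that it stays upright there by itself, clear of the walls; never let it topple over on the way. Then close the carton: fold down the short flap first, then the long flap over it, both fully shut, and leave the other things on the bench alone.

Things in the scene. Friction and masses are not known exactly. Their poses are not given: they have to be found in the camera images.
- tumbler: Octagonal bar of pale beech, 140 mm long, 56 mm across its flats, alike at both ends, 0.36 to 0.6 kg. Origin at its geometric centre (28 mm above the bench at the start, lying on a flat; its y axis is normal to a flat); x axis along its length. A steel slug is fixed inside one end, +x or -x: it cannot be seen, and lies either way round at the start.
- tumbler_middle (a point): The tumbler's middle, same point and axes as its body. The centre of mass lies on the axis about 43 mm from here towards the heavy end: gripped here and lifted, it pulls 0.15 to 0.25 N m to that side. Both ends are domed (50 mm radius, edge rounded 10 mm): set on its heavy end it rights itself from leans up to 25 degrees and rocks to rest upright; on its light end it topples.
- carton: Square cardboard carton fixed to the bench, 143 mm outside (x and y), 135 mm inside, walls 4 mm, rim 160 mm above the bench, open at the top between its two flaps. Origin at the centre of its underside, z up; the short flap is hinged on its +y rim, the long flap on its -y rim, both hinge lines along x. Paper tape runs down its -x face.
- carton_floor (a point): Centre of the carton's inner floor, 4 mm above the bench; axes as the carton's.
- short_flap (a joint): Angle in rad of the short flap (60 mm from hinge to free edge, 137 mm wide, 3 mm thick; hinge 161 mm above the bench): 0 = closed, lying level across the mouth; 1.57 = upright; starts at 1.9 to 2.2, leaning outward. It stays where it is left; about 1 N at its free edge moves it.
- long_flap (a joint): Angle in rad of the long flap (90 mm from hinge to free edge, 137 mm wide, 3 mm thick; hinge 165 mm above the bench): 0 = closed, level, its edge over the short flap's; 1.57 = upright; starts at 1.9 to 2.2, leaning outward. It stays where it is left; under 1 N at its free edge moves it.
- short_flap_edge (a point): Middle of the short flap's free edge.
- long_flap_edge (a point): Middle of the long flap's free edge.
- tape_measure: Bystander: tape measure, 38x78x67 mm, on the bench; leave it alone. Origin under its middle.
- block_pine: Bystander: pine offcut block, 52x86x38 mm; leave it alone. Origin under its middle.
- rafter_square: Bystander: flat metal triangular square, 176x170x12 mm; leave it alone. Origin under its middle.
- marker: Bystander: black marker pen, 17x128x20 mm; leave it alone. Origin under its middle.
Mind the look-alikes: they are no part of the job. Of the things like the tumbler, leave any that is green; of the rest the larger one is meant.

How it is judged (in metres and radians):
On the way, in this order (a step that is already met when the one before it is completed fails the run):
1. the tumbler stands upright by itself, let go, in the middle of the carton, both flaps still open ((angle between tumbler's own x axis and vertical below 0.08 rad or angle between tumbler's own x axis and vertical above 3.0616 rad) and horizontal distance between tumbler and carton_floor below 0.022 m and z of tumbler in the frame of carton_floor below 0.076 m and contact force between the fingers and tumbler below 0.1 N and value of joint each of short_flap, long_flap above 0.8 rad), for 0.4 s.
2. the short flap is folded shut while the long flap is still open (value of joint short_flap below 0.15 rad and value of joint long_flap above 0.5 rad), for 0.1 s.
3. the long flap is folded shut over it (value of joint each of short_flap, long_flap below 0.15 rad), for 0.1 s.
At the end, for the whole second after the job is handed in: The tumbler, never toppled, stands on end on the carton's floor by itself (which it does only on its heavy end), at rest, within 0.08 rad of upright and its centre within 22 mm of the carton's middle; both flaps are shut to within 0.15 rad, the short one folded first (all of step 3 and (angle between tumbler's own x axis and vertical below 0.08 rad or angle between tumbler's own x axis and vertical above 3.0616 rad) and horizontal distance between tumbler and carton_floor below 0.022 m and z of tumbler in the frame of carton_floor below 0.076 m and linear speed of tumbler below 0.02 m/s); the robot touches nothing.
It fails at once if a bystander is pushed more than 30 mm (distance of any of tape_measure, block_pine, rafter_square, marker from where it was at the start of the episode above 0.03 m).
It fails at once if the tumbler is let go so that it topples over (turning faster than 7 rad/s with no finger on it) (contact force between the fingers and tumbler below 0.1 N and angular speed of tumbler above 7 rad/s).
It also fails if it takes over 72 s, if anything falls off the work surface, if the arm or the gripper's body presses on something with over 40 N, if the wrist force passes 120 N, or if a joint passes its speed limit or range.

## Working session

There is one attempt and no reset: what is moved stays moved. The work goes in short steps, Python scripts to look and compute and a tool call to move; the robot and the scene stay as the last step left them, time stands still between calls to the robot, and variables do not carry over. Pictures are saved under pics/ and viewed, at most 10 in all, crops included, and the job is handed in when it is done.

Besides the shell and the picture viewer there is one more tool, called after ">>>" as name(argument=value, ...), one argument or row to a line, values as JSON. step_arm: Moves the arm, as the interface text tells. Its arguments: {"type":"object","properties":{"targets":{"type":"string"},"claw":{"type":"number"}},"required":["targets"]}

```bash
mkdir -p pics; cat > h.py <<'E'
import numpy as np, cv2
from station import sense, cams, r
def grab(name,save=None):
    s=sense(); c=cams.capture(name); c['s']=s
    f=240/np.tan(np.radians(c['vertical_fov'])/2)
    c['K']=np.array([[f,0,c['cx']],[0,f,c['cy']],[0,0,1.]])
    c['d']=np.array(c['dist_coeffs'],float)
    if name=='wrist':
        T=np.array(c['tool_from_camera']);R=np.array(s['ee_rot']).reshape(3,3)
        c['R']=R@T[:3,:3]; c['e']=R@T[:3,3]+np.array(s['tcp_pos'])
    else: c['R']=np.array(c['rotation']).reshape(3,3); c['e']=np.array(c['eye'])
    if save: cv2.imwrite('pics/'+save,c['frame'])
    return c
def ray(c,p):
    q=cv2.undistortPoints(np.array(p,float).reshape(-1,1,2),c['K'],c['d']).reshape(-1,2)
    return np.c_[q,np.ones(len(q))]@c['R'].T
def onz(c,p,z):
    d=ray(c,p); return c['e']+d*((z-c['e'][2])/d[:,2])[:,None]
def proj(c,X):
    Xc=(np.array(X,float).reshape(-1,3)-c['e'])@c['R']
    return cv2.projectPoints(Xc,np.zeros(3),np.zeros(3),c['K'],c['d'])[0].reshape(-1,2)
E
python3 - <<'E'
from h import *
for n in('scene','side','wrist'):
    c=grab(n,n+'1.png'); print(n,c['e'],c['R'].round(2).tolist(),c['vertical_fov'])
s=sense();print({k:np.round(v,3).tolist() for k,v in s.items()})
E
```

```text
scene [-0.32527889  0.52245185  0.69712002] [[-0.44, -0.46, 0.77], [-0.9, 0.22, -0.38], [0.01, -0.86, -0.51]] 53.19070325857421
side [0.01101767 0.82658963 0.91397122] [[-0.83, -0.36, 0.43], [-0.56, 0.55, -0.62], [-0.02, -0.75, -0.66]] 48.14173766453489
wrist [ 0.14261241 -0.61273742  0.38276504] [[-0.34, 0.9, 0.26], [0.94, 0.33, 0.1], [0.0, 0.28, -0.96]] 63.1255155136226
{'time_s': 0.15, 'joints': [-55.2, 22.082, 0.396, -0.02, -68.411, -14.819], 'joint_velocities': [-0.048, -0.152, 0.205, 0.077, 0.032, -0.076], 'effort': [-0.001, -39.105, 18.759, 4.223, 0.012, -0.0], 'tcp_pos': [0.213, -0.587, 0.222], 'ee_rot': [[-0.94, -0.342, -0.001], [-0.342, 0.94, 0.002], [0.0, 0.002, -1.0]], 'wrist_force': [-0.315, 0.613, 0.119], 'moment': [-0.014, 0.011, 0.038], 'gripper_force': 0.0, 'gripper_width': 1.001}
```

View pics/scene1.png

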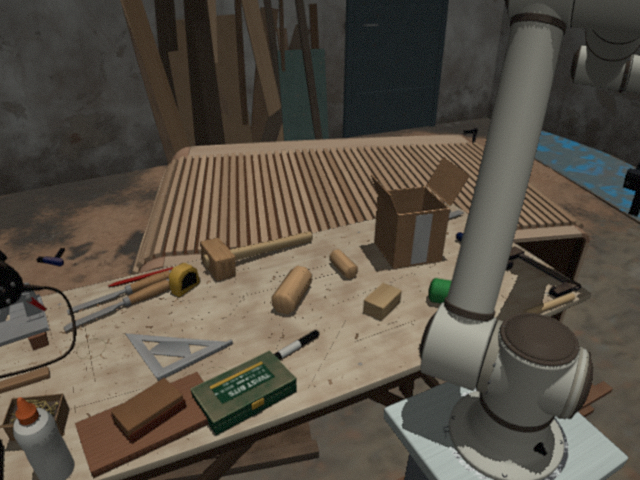

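View pics/side1.png

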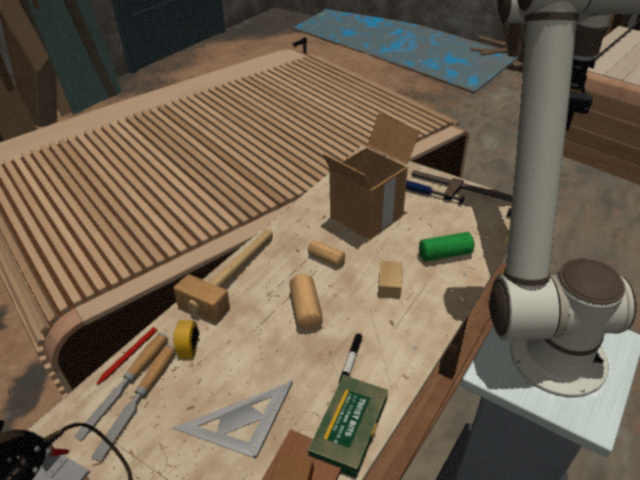

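The scene view shows the tumbler at (292,290), the small look-alike at (343,264), the carton at (412,225) and the pine block at (382,301). In the side view the tumbler is at (306,302) and the carton at (370,195). Next I'll take an enlarged composite for corner picking.

```bash
python3 - <<'E'
from h import *
a=cv2.imread('pics/scene1.png');b=cv2.imread('pics/side1.png')
A=cv2.resize(a[150:275,365:475],None,fx=3.6,fy=4.8*.75)   # x3.6
B=cv2.resize(b[105:245,320:425],None,fx=3.6,fy=3.6)
o=np.zeros((600,800,3),np.uint8);o[:A.shape[0],:A.shape[1]]=A;o[:B.shape[0],400:400+B.shape[1]]=B
cv2.imwrite('pics/z1.png',o)
sc=grab('scene');sd=grab('side')
print('tum side',onz(sd,[(306,302),(304,276),(308,328)],.028).round(3).tolist())
print('tum scene',onz(sc,[(292,290),(304,268),(282,308)],.028).round(3).tolist())
print('carton base side L,front,R',onz(sd,[(332,222),(375,237),(403,211)],0).round(3).tolist())
print('scene',onz(sc,[(376,243),(412,265),(441,258)],0).round(3).tolist())
print('small',onz(sd,[(327,253)],.02).round(3), 'block',onz(sd,[(391,280)],.02).round(3),'green',onz(sd,[(446,247)],.028).round(3))
E
```

```text
tum side [[0.519, 0.181, 0.028], [0.571, 0.117, 0.028], [0.471, 0.24, 0.028]]
tum scene [[0.518, 0.182, 0.028], [0.59, 0.118, 0.028], [0.465, 0.229, 0.028]]
carton base side L,front,R [[0.647, -0.117, 0.0], [0.518, -0.126, 0.0], [0.508, -0.265, 0.0]]
scene [[0.657, -0.136, 0.0], [0.518, -0.163, 0.0], [0.512, -0.255, 0.0]]
small [[0.576 0.013 0.02 ]] block [[0.397 0.01  0.02 ]] green [[ 0.335 -0.159  0.028]]
```

View pics/z1.png

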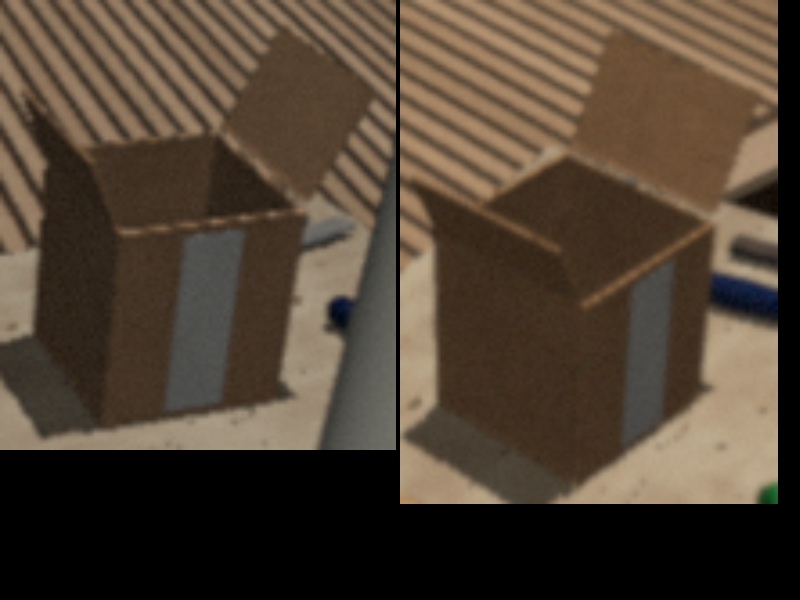

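```bash
python3 - <<'E'
from h import *
sc=grab('scene');sd=grab('side')
rs=onz(sc,[(398.9,214.4),(448.9,209.2),(426.1,187.5),(390,191.7)],.16)
rd=onz(sd,[(370.6,189.7),(406.7,168.1),(366.7,147.8),(343.6,161.4)],.16)
print('rim scene',rs.round(3).tolist());print('rim side',rd.round(3).tolist())
print(rs.mean(0),rd.mean(0))
print('base scene',onz(sc,[(394.2,268.6),(443.3,258.3),(375.6,245)],0).round(3).tolist())
print('base side',onz(sd,[(367.8,240.3),(404.2,212.8),(330.3,217)],0).round(3).tolist())
def tri(p,q):
    a=ray(sc,[p])[0];b=ray(sd,[q])[0];a/=np.linalg.norm(a);b/=np.linalg.norm(b)
    t=np.linalg.lstsq(np.c_[a,-b],sd['e']-sc['e'],rcond=None)[0]
    P=sc['e']+a*t[0];Q=sd['e']+b*t[1];return ((P+Q)/2).round(3),np.linalg.norm(P-Q).round(4)
f=lambda x,y:(x/3.6+365,y/3.6+150); g=lambda x,y:((x-400)/3.6+320,y/3.6+105)
print('long',tri(f(285,28),g(612,27)),tri(f(372,100),g(757,105)))
print('short',tri(f(28,97),g(412,182)))
E
```

```text
rim scene [[0.525, -0.108, 0.16], [0.495, -0.24, 0.16], [0.628, -0.268, 0.16], [0.646, -0.161, 0.16]]
rim side [[0.526, -0.106, 0.16], [0.497, -0.238, 0.16], [0.633, -0.268, 0.16], [0.649, -0.177, 0.16]]
[ 0.57323579 -0.19446675  0.16      ] [ 0.576513   -0.19703911  0.16      ]
base scene [[0.524, -0.11, 0.0], [0.508, -0.26, 0.0], [0.648, -0.129, -0.0]]
base side [[0.527, -0.104, 0.0], [0.502, -0.259, 0.0], [0.663, -0.132, 0.0]]
long (array([ 0.633, -0.324,  0.238]), np.float64(0.0039)) (array([ 0.494, -0.287,  0.237]), np.float64(0.0026))
short (array([ 0.674, -0.121,  0.199]), np.float64(0.0006))
```

The two views agree within about 5 mm. The tumbler is at about (0.519, 0.181) with its axis at −46°. The carton centre is about (0.579, −0.188), yaw about −13°. Now I'll move up and over the tumbler.

>>> step_arm(
  targets="0 0 -3.7 0; 0 0 -3.7 0; 0 0 -3.7 0; -2.6 2.9 0 0; -2.6 2.9 0 0; -2.6 2.9 0 0; -2.6 2.9 0 0; -2.6 2.9 0 0; -2.6 2.9 0 0; -2.6 2.9 0 0; -2.6 2.9 0 0; -2.6 2.9 0 0",
)

```text
time_s: 1.35
tcp_pos: [0.3444, -0.2603, 0.3338]
ee_rot: [[-0.94, -0.341, 0.001], [-0.341, 0.94, -0.0], [-0.001, -0.001, -1.0]]
wrist_force: [1.1, -0.2, -0.0]
gripper_width: 1.004
gripper_force: 0.0
```

>>> step_arm(
  targets="-2.6 2.9 0 0; -2.6 2.9 0 0; -2.6 2.9 0 0; -2.6 2.9 0 0; -2.6 2.9 0 0; -2.6 2.9 0 0; -2.6 2.9 0 0; -2.6 2.9 0 0; -2.6 2.9 0 0; -2.6 2.9 0 0; -2.6 2.9 0 0; -2.6 2.9 0 0",
)

```text
time_s: 2.35
tcp_pos: [0.5188, 0.1736, 0.3338]
ee_rot: [[-0.94, -0.342, 0.0], [-0.342, 0.94, 0.0], [-0.001, 0.0, -1.0]]
wrist_force: [0.8, 0.6, -0.8]
gripper_width: 1.004
gripper_force: 0.0
```

>>> step_arm(
  targets="0 0 0 -7; 0 0 0 -7; 0 0 0 -7; 0 0 0 -7; 0 0 0 -7; 0 0 0 -7; 0 0 0 -7; 0 0 0 -7; 0 0 0 -7; 0 0 0 -7; 0 0 0 -7; 0 0 0 -7",
)

```text
time_s: 3.35
tcp_pos: [0.5185, 0.1716, 0.3336]
ee_rot: [[0.248, -0.969, -0.0], [-0.969, -0.248, 0.0], [-0.0, 0.0, -1.0]]
wrist_force: [0.1, -0.1, -0.3]
gripper_width: 1.001
gripper_force: 0.0
```

>>> step_arm(
  targets="0 0 3 -7; 0 0 3 -7; 0 0 3 -7; 0 0 3 -7; 0 0 0 -2; 0 0 0 0; 0 0 0 0",
)

```text
time_s: 3.93
tcp_pos: [0.5191, 0.1717, 0.214]
ee_rot: [[0.694, -0.72, 0.001], [-0.72, -0.694, 0.0], [0.001, -0.001, -1.0]]
wrist_force: [0.2, 0.1, 0.7]
gripper_width: 0.998
gripper_force: 0.0
```

```bash
python3 - <<'E'
from h import *
c=grab('wrist','w2.png');s=c['s'];print(np.round(s['tcp_pos'],3),np.round(s['ee_rot'],3).tolist(),np.round(s['joints'],1))
E
```

```text
[0.519 0.172 0.214] [[0.694, -0.72, 0.001], [-0.72, -0.694, 0.0], [0.001, -0.001, -1.0]] [ 35.3  14.8 -11.4   0.  -63.7   8.6]
```

View pics/w2.png

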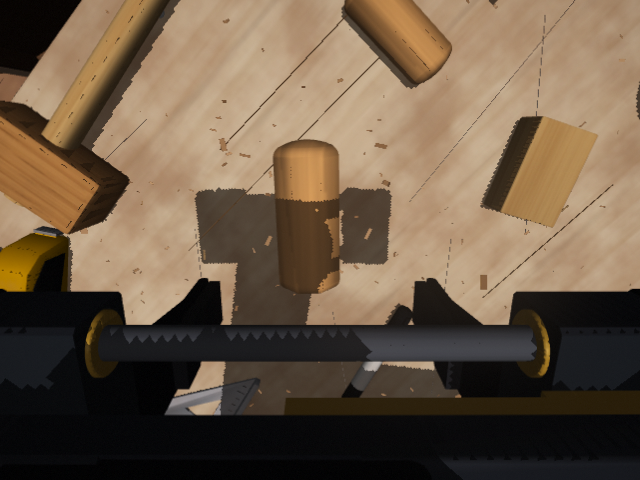

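The wrist view shows one bar at (307,215), a second at the top right around (400,40), the pine block at (545,175), and the mallet at left. I'll compute which bar is which.

```bash
python3 - <<'E'
from h import *
c=grab('wrist');print(c['e'].round(3),c['R'].round(2).tolist())
P=[(307,142),(307,292),(275,215),(339,215),(400,40),(450,45),(412,85),(548,170)]
print(onz(c,P,.028).round(3).tolist())
sc=grab('scene');sd=grab('side')
for n in (sc,sd): print(proj(n,onz(c,[(307,215),(400,40),(548,170)],.028)).round(0).tolist())
E
```

```text
[0.573 0.117 0.376] [[-0.72, -0.67, -0.19], [-0.69, 0.69, 0.2], [-0.0, 0.28, -0.96]]
[[0.57, 0.134, 0.028], [0.473, 0.236, 0.028], [0.547, 0.201, 0.028], [0.505, 0.16, 0.028], [0.571, 0.023, 0.028], [0.539, -0.003, 0.028], [0.539, 0.039, 0.028], [0.4, 0.003, 0.028]]
[[291.0, 288.0], [341.0, 263.0], [384.0, 297.0]]
[[304.0, 300.0], [326.0, 254.0], [391.0, 275.0]]
```

The central bar is the tumbler: 140 mm long, and it reprojects onto the larger bar in both fixed views. Correction in the tool frame is x −0.76, y −1.1 cm. I'll descend, grip at the middle and lift.

>>> step_arm(
  targets="-0.76 -1.1 3.5 0; 0 0 4 0; 0 0 4 0; 0 0 3.5 0; 0 0 3 0; 0 0 2.4 0; 0 0 0 0; 0 0 0 0; 0 0 0 0",
)

```text
time_s: 4.88
tcp_pos: [0.5227, 0.1856, 0.0113]
ee_rot: [[0.695, -0.719, 0.003], [-0.719, -0.695, 0.002], [0.001, -0.003, -1.0]]
wrist_force: [-0.3, 0.6, 0.1]
gripper_width: 1.001
gripper_force: 0.0
```

```bash
python3 -c "
from h import *
s=sense();print(np.round(s['tcp_pos'],4),np.round(s['wrist_force'],2),np.round(s['moment'],3))"
```

```text
[0.5227 0.1856 0.0113] [-0.31  0.61  0.1 ] [-0.082  0.127 -0.052]
```

>>> step_arm(
  targets="0 0 0 0; 0 0 0 0; 0 0 0 0; 0 0 0 0; 0 0 0 0; 0 0 0 0; 0 0 0 0",
  claw=5.0,
)

```text
time_s: 5.47
tcp_pos: [0.5209, 0.1845, 0.0098]
ee_rot: [[0.694, -0.72, -0.001], [-0.72, -0.694, -0.0], [-0.0, 0.001, -1.0]]
wrist_force: [-2.4, -0.5, 2.7]
gripper_width: 0.645
gripper_force: 30.0
```

>>> step_arm(
  targets="0 0 -0.5 0; 0 0 -1 0; 0 0 -0.5 0; 0 0 0 0; 0 0 0 0; 0 0 0 0; 0 0 0 0",
)

```text
time_s: 6.05
tcp_pos: [0.5209, 0.1845, 0.0292]
ee_rot: [[0.694, -0.72, -0.001], [-0.72, -0.694, -0.0], [-0.0, 0.001, -1.0]]
wrist_force: [-0.2, 0.1, -4.7]
gripper_width: 0.637
gripper_force: 30.0
```

```bash
python3 -c "
from h import *
c=grab('wrist','w3.png')
s=sense();print(np.round(s['tcp_pos'],4),np.round(s['wrist_force'],2),np.round(s['moment'],3),s['gripper_width'],s['gripper_force']);R=np.array(s['ee_rot']);print('tool-frame moment',np.array(s['moment'])@R)"
```

```text
[0.5209 0.1845 0.0292] [ 0.26  0.14 -3.81] [ 0.156  0.242 -0.014] 0.6424151590601033 29.977691369131207
tool-frame moment [-0.0661669  -0.28034558  0.01334584]
```

>>> step_arm(
  targets="0 0 0 0; 0 0 0 0; 0 0 0 0",
)

```text
time_s: 6.35
tcp_pos: [0.5212, 0.1847, 0.0294]
ee_rot: [[0.694, -0.72, -0.0], [-0.72, -0.694, -0.0], [-0.0, 0.0, -1.0]]
wrist_force: [0.2, 0.5, -5.0]
gripper_width: 0.641
gripper_force: 30.0
```

```bash
python3 -c "
from h import *
for i in range(6):
  c=cams.capture('side');s=sense();R=np.array(s['ee_rot']);print((np.array(s['moment'])@R).round(3),(np.array(s['wrist_force'])@R).round(2))
cv2.imwrite('pics/s3.png',cv2.resize(np.hstack([c['frame'][240:360,240:380],cv2.imread('pics/w3.png')[120:360:2,140:500:2]]),None,fx=2.4,fy=2.4))"
```

```text
[-0.155 -0.277 -0.011] [ 0.5  -0.21  5.52]
[-0.061 -0.261 -0.05 ] [-0.2  -0.07  4.08]
[-0.05  -0.262  0.04 ] [0.16 0.25 4.49]
[-0.116 -0.259 -0.035] [ 0.36 -0.02  3.36]
[-0.144 -0.244 -0.05 ] [ 0.08 -0.04  4.69]
[-0.141 -0.313 -0.003] [-0.58 -0.62  3.61]
```

View pics/s3.png

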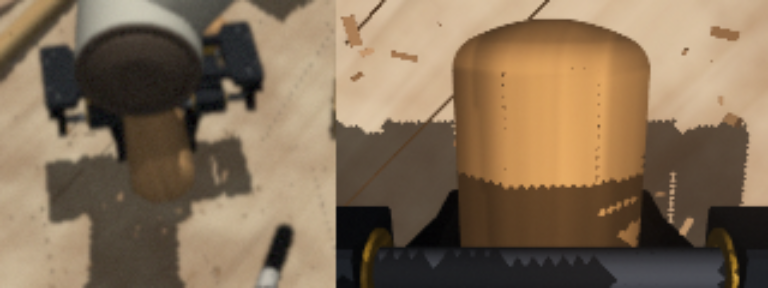

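Heavy end is along tool +x (My ≈ −0.27 N m, held without slipping). I'll set it down, regrip 48 mm toward the light end and start rolling it up on the heavy end.

>>> step_arm(
  targets="0 0 0.5 0; 0 0 0.8 0; 0 0 0.6 0; 0 0 0 0; 0 0 0 0",
)

```text
time_s: 7.07
tcp_pos: [0.521, 0.1845, 0.0099]
ee_rot: [[0.694, -0.719, -0.001], [-0.719, -0.694, -0.001], [-0.0, 0.001, -1.0]]
wrist_force: [-0.6, -0.1, -4.4]
gripper_width: 0.643
gripper_force: 30.0
```

>>> step_arm(
  targets="0 0 0 0; 0 0 0 0; 0 0 0 0; 0 0 0 0; -1.6 0 0 0; -1.6 0 0 0; -1.6 0 0 0; 0 0 0 0; 0 0 0 0",
  claw=7.5,
)

```text
time_s: 7.82
tcp_pos: [0.4879, 0.2199, 0.0109]
ee_rot: [[0.696, -0.718, 0.001], [-0.718, -0.696, 0.0], [0.0, -0.001, -1.0]]
wrist_force: [0.7, -0.6, -0.4]
gripper_width: 0.86
gripper_force: 0.0
```

>>> step_arm(
  targets="0 0 0 0; 0 0 0 0; 0 0 0 0; 0 0 0 0; 0 0 0 0; 0 0 0 0; 0 0 0 0",
  claw=5.0,
)

```text
time_s: 8.4
tcp_pos: [0.4882, 0.2189, 0.0105]
ee_rot: [[0.694, -0.72, 0.0], [-0.72, -0.694, -0.0], [0.0, 0.0, -1.0]]
wrist_force: [1.6, -2.0, -0.7]
gripper_width: 0.642
gripper_force: 30.0
```

>>> step_arm(
  targets="0.3 0 -0.9 0; 0.3 0 -0.9 0; 0.5 0 -0.8 0; 0.5 0 -0.8 0; 0 0 0 0; 0 0 0 0",
)

```text
time_s: 8.9
tcp_pos: [0.5, 0.208, 0.0457]
ee_rot: [[0.694, -0.72, 0.002], [-0.72, -0.694, 0.002], [0.0, -0.003, -1.0]]
wrist_force: [-0.4, 1.1, 1.0]
gripper_width: 0.641
gripper_force: 30.0
```

```bash
python3 -c "
from h import *
for i in range(3):
  c=grab('wrist','w4.png');s=sense();R=np.array(s['ee_rot']);print((np.array(s['moment'])@R).round(3),(np.array(s['wrist_force'])@R).round(2))
cv2.imwrite('pics/w4.png',cv2.resize(c['frame'],(400,300)))"
```

```text
[-0.102 -0.211 -0.021] [-0.73 -0.42 -1.26]
[-0.034 -0.206 -0.046] [-1.14 -0.84 -1.47]
[-0.073 -0.174  0.004] [-0.86  0.05 -2.22]
```

View pics/w4.png

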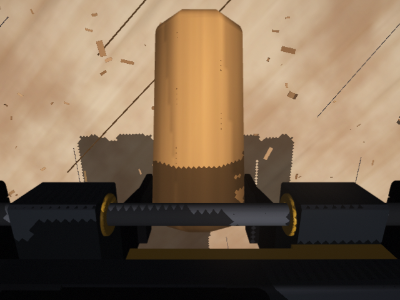

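The heavy end stays on the bench and the bar pivots in the pads with small forces. I'll continue the arc.

>>> step_arm(
  targets="0.6 0 -0.75 0; 0.6 0 -0.75 0; 0.75 0 -0.65 0; 0.75 0 -0.65 0; 0.85 0 -0.5 0; 0.85 0 -0.5 0; 0.9 0 -0.4 0; 0.9 0 -0.4 0; 0 0 0 0",
)

```text
time_s: 9.8
tcp_pos: [0.5439, 0.1621, 0.0915]
ee_rot: [[0.693, -0.721, 0.002], [-0.721, -0.693, 0.001], [0.001, -0.002, -1.0]]
wrist_force: [0.5, 1.0, -3.6]
gripper_width: 0.639
gripper_force: 30.0
```

>>> step_arm(
  targets="1.0 0 -0.25 0; 1.0 0 -0.25 0; 1 0 -0.15 0; 1 0 -0.15 0; 1 0 -0.05 0; 1 0 -0.05 0; 0 0 0 0; 0 0 0 0",
)

```text
time_s: 10.47
tcp_pos: [0.5839, 0.1193, 0.0992]
ee_rot: [[0.693, -0.72, -0.001], [-0.72, -0.693, -0.0], [-0.0, 0.001, -1.0]]
wrist_force: [-0.7, -0.1, -3.3]
gripper_width: 0.64
gripper_force: 30.0
```

```bash
python3 -c "
from h import *
c=grab('wrist');d=cams.capture('side');e=cams.capture('scene');s=sense();R=np.array(s['ee_rot']);print((np.array(s['moment'])@R).round(3),(np.array(s['wrist_force'])@R).round(2))
p=proj(grab('side'),[s['tcp_pos']])[0].astype(int);q=proj(grab('scene'),[s['tcp_pos']])[0].astype(int);print(p,q)
cr=lambda f,p:cv2.resize(f[p[1]-70:p[1]+70,p[0]-70:p[0]+70],(300,300))
cv2.imwrite('pics/w5.png',np.hstack([cr(d['frame'],p),cr(e['frame'],q)]))"
```

```text
[-0.149 -0.356 -0.011] [-0.03 -0.1   4.96]
[297 252] [304 244]
```

View pics/w5.png

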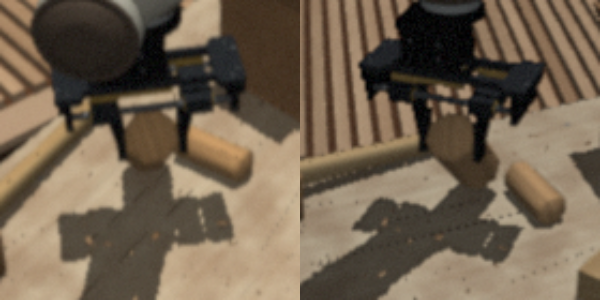

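The crops show the bar hanging tilted in the pads, clear of the bench, so pad friction held it partway. I'll measure the tilt numerically from the wrist image and test whether the claw value modulates grip.

>>> step_arm(
  targets="0 0 0 0; 0 0 0 0; 0 0 0 0",
  claw=5.5,
)

```text
time_s: 10.97
tcp_pos: [0.5836, 0.1202, 0.0996]
ee_rot: [[0.695, -0.719, -0.0], [-0.719, -0.695, 0.0], [-0.0, 0.0, -1.0]]
wrist_force: [-0.5, 0.5, -4.2]
gripper_width: 0.636
gripper_force: 30.0
```

```bash
cat > tilt.py <<'E'
from h import *
c=grab('wrist');s=c['s'];R=np.array(s['ee_rot']);p=np.array(s['tcp_pos'])
print('F',(np.array(s['wrist_force'])@R).round(2),'M',(np.array(s['moment'])@R).round(3),'grip',s['gripper_force'],s['gripper_width']*8.7)
hsv=cv2.cvtColor(c['frame'],cv2.COLOR_BGR2HSV)
col=hsv[:,300:316].mean(1).round(0).astype(int)
print([ (i,*col[i]) for i in range(0,310,10)])
for th in range(0,95,10):
    t=np.radians(th);a=R@np.array([np.cos(t),0,np.sin(t)]);n=R@np.array([np.sin(t),0,-np.cos(t)])
    G=p-.019*R[:,2]
    # rim corner of upper edge, tip, lower edge, light-end upper edge
    P=[G+a*.108+n*.028,G+a*.118,G+a*.108-n*.028,G-a*.022+n*.02]
    print(th,proj(c,P).round(0).astype(int).tolist(),'low z',(G+a*.108-n*.028)[2].round(3))
E
python3 tilt.py
```

```text
F [-0.69 -0.03  4.23] M [-0.137 -0.35  -0.033] grip 29.99968769028783 5.535983651403704
[(0, np.int64(15), np.int64(91), np.int64(190)), (10, np.int64(15), np.int64(91), np.int64(192)), (20, np.int64(15), np.int64(92), np.int64(192)), (30, np.int64(15), np.int64(93), np.int64(192)), (40, np.int64(15), np.int64(92), np.int64(192)), (50, np.int64(15), np.int64(90), np.int64(193)), (60, np.int64(15), np.int64(83), np.int64(196)), (70, np.int64(16), np.int64(76), np.int64(206)), (80, np.int64(16), np.int64(77), np.int64(206)), (90, np.int64(15), np.int64(147), np.int64(181)), (100, np.int64(15), np.int64(147), np.int64(182)), (110, np.int64(15), np.int64(147), np.int64(184)), (120, np.int64(15), np.int64(147), np.int64(184)), (130, np.int64(16), np.int64(148), np.int64(185)), (140, np.int64(15), np.int64(147), np.int64(186)), (150, np.int64(15), np.int64(147), np.int64(186)), (160, np.int64(15), np.int64(148), np.int64(187)), (170, np.int64(15), np.int64(147), np.int64(188)), (180, np.int64(16), np.int64(147), np.int64(188)), (190, np.int64(16), np.int64(148), np.int64(188)), (200, np.in
[... 468 characters left out ...]
.int64(149), np.int64(88)), (300, np.int64(14), np.int64(150), np.int64(87))]
0 [[320, -1], [320, -9], [319, 43], [319, 402]] low z 0.091
10 [[320, 7], [319, 15], [319, 67], [320, 400]] low z 0.072
20 [[320, 23], [319, 41], [319, 93], [320, 395]] low z 0.055
30 [[319, 45], [319, 69], [319, 120], [320, 387]] low z 0.04
40 [[319, 70], [319, 98], [319, 146], [320, 376]] low z 0.028
50 [[319, 96], [319, 127], [318, 173], [320, 363]] low z 0.018
60 [[319, 122], [318, 155], [318, 201], [320, 348]] low z 0.011
70 [[319, 149], [318, 183], [318, 228], [320, 332]] low z 0.008
80 [[318, 176], [318, 212], [318, 255], [320, 316]] low z 0.007
90 [[318, 203], [318, 240], [318, 283], [320, 301]] low z 0.011
```

Grip force stays fixed at 30 N. The bar hangs at about 46° tilt and pads hold roughly 0.3 N m. I'll use the carton's fixed −x face to push it upright, moving forward and up so that friction helps. First I'll go to a standoff in front of that face.

>>> step_arm(
  targets="0 0 -2 0; 0 0 -2 0; 0 0 -2 0; 0.6 3.6 0 0; 0.6 3.6 0 0; 0.6 3.6 0 0; 0.6 3.6 0 0; 0.6 3.6 0 0; 0.6 3.6 0 0; 0.6 3.6 0 0; 0.6 3.6 0 0; 0.8 3.6 0 0",
)

```text
time_s: 12.02
tcp_pos: [0.3878, -0.1463, 0.1599]
ee_rot: [[0.695, -0.719, 0.001], [-0.719, -0.695, -0.0], [0.0, -0.0, -1.0]]
wrist_force: [1.0, -2.1, -4.6]
gripper_width: 0.639
gripper_force: 30.0
```

>>> step_arm(
  targets="0 0 0 -6.7; 0 0 0 -6.7; 0 0 0 -6.7; 0 0 0 -6.7; 0 0 0 -6.7; 0 0 0 0; 0 0 0 0; 0 0 0 0",
)

```text
time_s: 12.68
tcp_pos: [0.3894, -0.1454, 0.1597]
ee_rot: [[0.976, -0.219, 0.0], [-0.219, -0.976, -0.0], [0.0, 0.0, -1.0]]
wrist_force: [0.1, 0.5, -4.4]
gripper_width: 0.643
gripper_force: 30.0
```

```bash
python3 tilt.py | grep -v '^\['; python3 - <<'E'
from h import *
c=grab('wrist','w6.png');s=c['s'];print(s['tcp_pos'],s['joints'])
f=c['frame'].copy();p=proj(c,[(0.5255,-.107,.16),(0.496,-.239,.16),(0.631,-.268,.16),(.66,-.137,.16)]).astype(int)
print(p.tolist())
E
```

```text
F [-0.01 -0.48  4.45] M [-0.085 -0.359 -0.014] grip 29.991618026979268 5.597296108061122
0 [[319, 1], [319, -7], [318, 44], [319, 403]] low z 0.151
10 [[319, 8], [319, 16], [318, 68], [319, 401]] low z 0.132
20 [[319, 25], [318, 43], [318, 94], [319, 396]] low z 0.115
30 [[318, 46], [318, 70], [318, 120], [319, 388]] low z 0.1
40 [[318, 71], [318, 99], [318, 147], [319, 377]] low z 0.088
50 [[318, 96], [318, 127], [318, 174], [319, 364]] low z 0.078
60 [[318, 123], [318, 156], [318, 201], [319, 349]] low z 0.071
70 [[318, 150], [318, 184], [318, 228], [319, 333]] low z 0.068
80 [[318, 177], [318, 212], [318, 256], [319, 317]] low z 0.067
90 [[318, 204], [318, 241], [318, 284], [319, 302]] low z 0.071
[ 0.38946043 -0.14533695  0.15964076] [ 2.14863117e+00  5.02025625e+00 -3.25608735e+01  8.58228285e-03
 -5.24156337e+01  7.52302972e+01]
[[133, -10], [506, -10], [564, -580], [72, -578]]
```

View pics/w6.png

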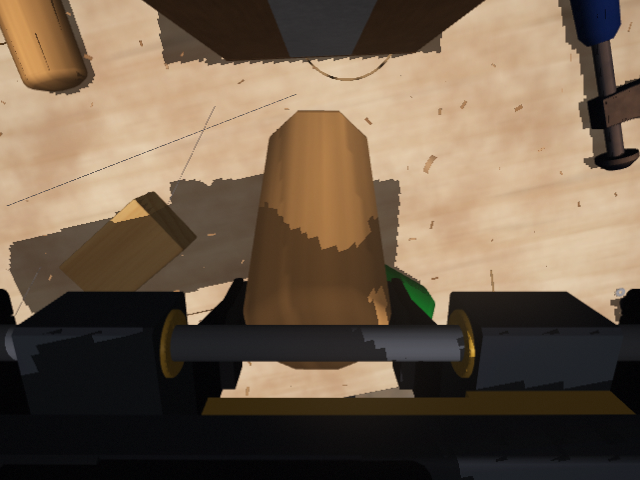

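Tilt is now about 53° (top edge at row 110). The carton's base edge runs (225,60) to (413,54). I'll check it, then make contact.

```bash
python3 - <<'E'
from h import *
c=grab('wrist');P=onz(c,[(225,61),(413,54.5)],0);print(P.round(4).tolist());d=P[0]-P[1];print(np.linalg.norm(d),np.degrees(np.arctan2(-d[0],d[1])))
R=np.array(c['s']['ee_rot']);print('in tool',((P-np.array(c['s']['tcp_pos']))@R).round(4).tolist())
E
```

```text
[[0.5257, -0.1039, 0.0], [0.4991, -0.2434, 0.0]]
0.14201911101572884 -10.778664419751093
in tool [[0.1239, -0.0701, 0.1596], [0.1284, 0.0718, 0.1596]]
```

>>> step_arm(
  targets="0 0 1.5 0; 0 0 1.4 0; 1 0 0 0; 0.8 0 0 0; 0.6 0 0 0; 0 0 0 0",
)

```text
time_s: 13.33
tcp_pos: [0.4162, -0.151, 0.1316]
ee_rot: [[0.976, -0.216, 0.004], [-0.216, -0.976, -0.001], [0.004, -0.0, -1.0]]
wrist_force: [0.4, 0.3, -5.0]
gripper_width: 0.638
gripper_force: 30.0
```

>>> step_arm(
  targets="0.5 0 0 -1.8; 0.5 0 0 0; 0.5 0 -0.55 0; 0.5 0 -0.55 0; 0.5 0 -0.55 0; 0.5 0 -0.55 0; 0 0 0 0",
)

```text
time_s: 13.92
tcp_pos: [0.4432, -0.1565, 0.1538]
ee_rot: [[0.983, -0.186, 0.001], [-0.186, -0.983, -0.0], [0.001, 0.0, -1.0]]
wrist_force: [-0.5, 0.2, -3.6]
gripper_width: 0.642
gripper_force: 30.0
```

```bash
python3 - <<'E'
from h import *
c=grab('wrist','w7.png');s=c['s'];R=np.array(s['ee_rot']);print('F',(np.array(s['wrist_force'])@R).round(2),'M',(np.array(s['moment'])@R).round(3),s['tcp_pos'])
h=cv2.cvtColor(c['frame'],cv2.COLOR_BGR2HSV)[:,300:340].mean(1).round(0).astype(int);print(h[40:260:6].tolist())
E
```

```text
F [-0.52 -0.09  3.63] M [-0.221 -0.565 -0.022] [ 0.4432417  -0.15649275  0.15382125]
[[15, 146, 222], [15, 146, 220], [14, 146, 215], [14, 147, 215], [14, 145, 220], [14, 147, 216], [14, 146, 219], [15, 144, 226], [15, 144, 225], [15, 144, 227], [15, 143, 229], [15, 145, 223], [15, 145, 224], [15, 144, 226], [15, 144, 227], [14, 149, 195], [15, 146, 218], [15, 147, 163], [15, 147, 163], [15, 146, 164], [15, 147, 165], [15, 147, 165], [15, 146, 165], [15, 147, 165], [15, 147, 165], [15, 147, 165], [15, 147, 165], [15, 147, 165], [15, 147, 164], [15, 147, 164], [15, 147, 163], [15, 147, 160], [15, 147, 145], [15, 147, 130], [15, 147, 118], [14, 147, 101], [15, 147, 99]]
```

Wall contact at about 1 N and the bar is pivoting smoothly. Continuing.

>>> step_arm(
  targets="0.5 0 -0.55 0; 0.5 0 -0.55 0; 0.5 0 -0.55 0; 0.5 0 -0.5 0; 0.5 0 -0.5 0; 0.5 0 -0.5 0; 0 0 0 0",
)

```text
time_s: 14.55
tcp_pos: [0.4733, -0.1622, 0.1852]
ee_rot: [[0.983, -0.186, 0.002], [-0.186, -0.983, -0.001], [0.002, 0.0, -1.0]]
wrist_force: [-2.8, -0.3, -2.9]
gripper_width: 0.642
gripper_force: 30.0
```

>>> step_arm(
  targets="0.4 0 -0.5 0; 0.4 0 -0.5 0; 0.3 0 -0.3 0; 0.2 0 0 0; 0 0 0 0; 0 0 0 0",
)

```text
time_s: 15.05
tcp_pos: [0.4833, -0.1643, 0.1974]
ee_rot: [[0.983, -0.186, -0.003], [-0.186, -0.983, 0.0], [-0.003, 0.0, -1.0]]
wrist_force: [-7.0, 1.2, -0.7]
gripper_width: 0.638
gripper_force: 30.0
```

```bash
python3 - <<'E'
from h import *
c=grab('wrist','w8.png');s=c['s'];R=np.array(s['ee_rot']);print('F',(np.array(s['wrist_force'])@R).round(2),'M',(np.array(s['moment'])@R).round(3),s['tcp_pos'])
E
```

```text
F [-7.15  0.12  0.68] M [ 0.126 -2.329 -0.097] [ 0.48333398 -0.16425439  0.19744102]
```

View pics/w8.png

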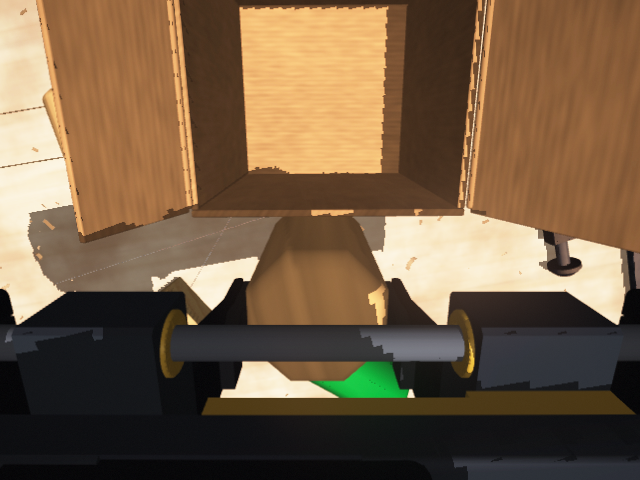

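The view is straight into the carton. The rim front edge runs (193,212) to (463,212) and the floor spans (240–406, 5–173). The tumbler is pressed on the wall and its light end reaches row 380.

```bash
cat >> h.py <<'E'
def ends(c):
    s=c['s'];R=np.array(s['ee_rot']);p=np.array(s['tcp_pos']);G=p-.019*R[:,2]
    for th in range(60,111,5):
        t=np.radians(th);a=R@np.array([np.cos(t),0,np.sin(t)]);n=R@np.array([np.sin(t),0,-np.cos(t)])
        q=np.linspace(0,1.1,12)  # light end lower edge profile
        k=np.radians(np.arange(0,90,15))
        P=[G-a*(.012+.01*np.cos(u))-n*(.018+.01*np.sin(u)) for u in k]
        print(th,'light row',proj(c,P)[:,1].max().round(0),'fwd ext',max((G+a*(.1037+.01*np.sin(u))+n*(.018+.01*np.cos(u))-G)@R[:,0] for u in k).round(4))
E
python3 - <<'E'
from h import *
c=grab('wrist');ends(c)
R=np.array(c['s']['ee_rot']);p=np.array(c['s']['tcp_pos'])
P=onz(c,[(193,212),(463,212)],.16);print(P.round(4).tolist(),((P-p)@R).round(4).tolist())
F=onz(c,[(247,173),(395,173)],.004);print('floor near',F.round(4).tolist(),((F-p)@R).round(4).tolist())
E
```

```text
60 light row 398.0 fwd ext 0.0774
65 light row 400.0 fwd ext 0.0701
70 light row 403.0 fwd ext 0.0623
75 light row 405.0 fwd ext 0.0542
80 light row 406.0 fwd ext 0.0457
85 light row 408.0 fwd ext 0.0369
90 light row 408.0 fwd ext 0.028
95 light row 409.0 fwd ext 0.0189
100 light row 409.0 fwd ext 0.0096
105 light row 408.0 fwd ext 0.0002
110 light row 407.0 fwd ext -0.0092
[[0.5285, -0.1067, 0.16], [0.5024, -0.2445, 0.16]] [[0.0338, -0.0649, 0.0373], [0.0338, 0.0753, 0.0374]]
floor near [[0.5297, -0.1083, 0.004], [0.5049, -0.2394, 0.004]] [[0.0358, -0.0636, 0.1933], [0.0358, 0.0698, 0.1934]]
```

The contact is flush, with 7 N at a long lever, so the tumbler is near upright. The carton centre is +10.1 cm along tool x and +0.4 along y, with yaw aligned. I'll back off, turn −90° so the fingers close along carton x, rise, and go over the middle.

>>> step_arm(
  targets="-0.5 0 0 0; -1 0 0 0; -1.5 0 0 0; 0 0 -2.5 0; 0 0 -3 0; 0 0 -3 0; 0 0 -1 0; 0 0 0 0",
)

```text
time_s: 15.82
tcp_pos: [0.4572, -0.1588, 0.2955]
ee_rot: [[0.983, -0.186, 0.01], [-0.186, -0.983, -0.001], [0.01, -0.001, -1.0]]
wrist_force: [0.2, -0.3, -4.8]
gripper_width: 0.644
gripper_force: 30.0
```

>>> step_arm(
  targets="0 0 0 -4; 0 0 0 -7; 0 0 0 -7; 0 0 0 -7; 0 0 0 -7; 0 0 0 -7; 0 0 0 -7; 0 0 0 -7; 0 0 0 -7; 0 0 0 -7; 0 0 0 -7; 0 0 0 -7",
)

```text
time_s: 16.82
tcp_pos: [0.4543, -0.1583, 0.2894]
ee_rot: [[0.332, 0.943, -0.003], [0.943, -0.332, 0.001], [0.0, -0.004, -1.0]]
wrist_force: [0.3, 0.7, -4.2]
gripper_width: 0.641
gripper_force: 30.0
```

>>> step_arm(
  targets="0 0 0 -5; 0 0 0 -4; -0.4 1 0 0; 0 2 0 0; 0 2.5 0 0; 0 2.5 0 0; 0 2.5 0 0; 0 1.7 0 0; 0 0.9 0 0; 0 0 0 0; 0 0 0 0",
)

```text
time_s: 17.73
tcp_pos: [0.5826, -0.1869, 0.2902]
ee_rot: [[0.187, 0.982, -0.003], [0.982, -0.187, 0.001], [0.0, -0.003, -1.0]]
wrist_force: [-0.6, -0.2, -3.7]
gripper_width: 0.639
gripper_force: 30.0
```

```bash
python3 - <<'E'
from h import *
s=sense();print(np.round(s['tcp_pos'],4),np.round(s['ee_rot'],3).tolist(),np.round(s['joints'],1),s['wrist_force'])
w=grab('wrist');d=grab('side');e=grab('scene')
G=np.array(s['tcp_pos'])+[0,0,.019]
for c in(d,e):print(proj(c,[G,G-[0,0,.118],G+[0,0,.022]]).round(0).tolist())
p=proj(d,[G])[0].astype(int);q=proj(e,[G])[0].astype(int)
cr=lambda f,p:cv2.resize(f[p[1]-50:p[1]+110,max(p[0]-65,0):p[0]+65],(390,480))
cv2.imwrite('pics/s9.png',np.hstack([cr(d['frame'],p),cr(e['frame'],q)]))
E
```

```text
[ 0.5826 -0.1869  0.2902] [[0.187, 0.982, -0.003], [0.982, -0.187, 0.001], [0.0, -0.003, -1.0]] [ -2.7  18.8   5.2  -0.  -76.7 171.9] [-0.64209726 -0.1841683  -3.73064991]
[[370.0, 114.0], [368.0, 157.0], [370.0, 106.0]]
[[417.0, 145.0], [413.0, 188.0], [418.0, 136.0]]
```

View pics/s9.png

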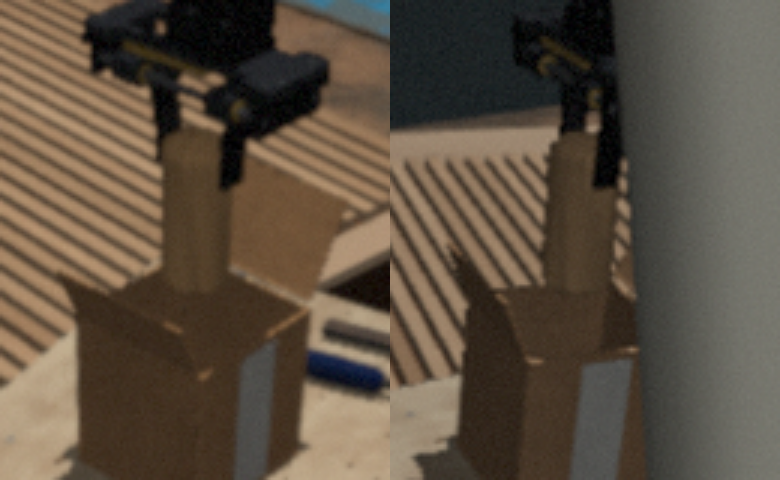

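The tumbler hangs upright directly above the carton mouth. Lowering now, with a gentle touch-down.

>>> step_arm(
  targets="0 0 1.5 0; 0 0 2.5 0; 0 0 2.5 0; 0 0 2.5 0; 0 0 2.5 0; 0 0 2.5 0; 0 0 2 0; 0 0 1 0; 0 0 0.6 0; 0 0 0 0; 0 0 0 0",
)

```text
time_s: 18.8
tcp_pos: [0.5839, -0.1872, 0.1174]
ee_rot: [[0.186, 0.983, 0.002], [0.983, -0.186, -0.001], [-0.0, 0.002, -1.0]]
wrist_force: [0.1, 0.3, -4.5]
gripper_width: 0.642
gripper_force: 30.0
```

>>> step_arm(
  targets="0 0 0.15 0; 0 0 0.15 0; 0 0 0.1 0; 0 0 0 0; 0 0 0 0",
)

```text
time_s: 19.22
tcp_pos: [0.5832, -0.187, 0.1123]
ee_rot: [[0.186, 0.983, 0.0], [0.983, -0.186, -0.0], [0.0, 0.0, -1.0]]
wrist_force: [-0.1, -0.1, -4.1]
gripper_width: 0.643
gripper_force: 30.0
```

```bash
python3 - <<'E'
from h import *
for i in range(3):
  c=grab('wrist');s=c['s'];print(np.round(s['tcp_pos'],4),np.round(s['wrist_force'],2),np.round(s['moment'],2))
cv2.imwrite('pics/w10.png',c['frame'])
E
```

```text
[ 0.5832 -0.187   0.1123] [-0.09 -0.12 -4.15] [-0.16  0.03  0.03]
[ 0.5832 -0.187   0.1122] [ 0.1   1.07 -3.68] [-0.11  0.03 -0.01]
[ 0.5832 -0.187   0.1122] [ 1.27 -0.07 -4.04] [-0.16  0.03  0.05]
```

>>> step_arm(
  targets="0 0 0.2 0; 0 0 0.2 0; 0 0 0.2 0; 0 0 0 0; 0 0 0 0",
)

```text
time_s: 19.78
tcp_pos: [0.5835, -0.1873, 0.1094]
ee_rot: [[0.185, 0.983, 0.001], [0.983, -0.185, -0.002], [-0.001, 0.002, -1.0]]
wrist_force: [-4.4, 2.5, 10.2]
gripper_width: 0.641
gripper_force: 30.0
```

>>> step_arm(
  targets="0 0 0.15 0; 0 0 0 0; 0 0 0 0",
)

```text
time_s: 20.03
tcp_pos: [0.5836, -0.1876, 0.1093]
ee_rot: [[0.184, 0.983, 0.002], [0.983, -0.184, -0.002], [-0.002, 0.002, -1.0]]
wrist_force: [-4.7, 2.0, 14.9]
gripper_width: 0.645
gripper_force: 30.0
```

>>> step_arm(
  targets="0 0 0.15 0; 0 0 0 0; 0 0 0 0",
)

```text
time_s: 20.28
tcp_pos: [0.5839, -0.1879, 0.1092]
ee_rot: [[0.184, 0.983, 0.003], [0.983, -0.184, -0.003], [-0.003, 0.003, -1.0]]
wrist_force: [-6.2, 1.5, 20.6]
gripper_width: 0.642
gripper_force: 30.1
```

```bash
python3 - <<'E'
from h import *
for i in range(3):
  c=grab('side');s=c['s'];print(np.round(s['tcp_pos'],4),np.round(s['wrist_force'],2),np.round(s['moment'],2))
E
```

```text
[ 0.5839 -0.1879  0.1092] [-6.16  1.46 20.64] [0.82 2.75 0.02]
[ 0.5839 -0.1879  0.1092] [-6.38  2.32 20.6 ] [ 0.76  2.73 -0.02]
[ 0.5839 -0.1879  0.1092] [-6.3   1.96 20.56] [0.86 2.74 0.02]
```

Touch-down came at TCP z ≈ 0.110. The grip is therefore about 54 mm off the middle, which also fits the earlier light-end row. I'll relieve the press, then let go gently.

>>> step_arm(
  targets="0 0 -0.3 0; 0 0 -0.3 0; 0 0 0 0; 0 0 0 0; 0 0 0 0",
)

```text
time_s: 20.85
tcp_pos: [0.5836, -0.1871, 0.1094]
ee_rot: [[0.186, 0.983, 0.001], [0.983, -0.186, -0.0], [-0.0, 0.001, -1.0]]
wrist_force: [-0.8, 1.6, 1.6]
gripper_width: 0.638
gripper_force: 30.0
```

```bash
python3 - <<'E'
from h import *
for i in range(2):
  c=grab('side');s=c['s'];print(np.round(s['tcp_pos'],4),np.round(s['wrist_force'],2),np.round(s['moment'],2))
E
```

```text
[ 0.5836 -0.1871  0.1094] [-0.77  1.62  1.57] [ 0.09  0.38 -0.01]
[ 0.5836 -0.1871  0.1094] [-1.06  1.1   1.33] [ 0.11  0.33 -0.04]
```

>>> step_arm(
  targets="0 0 0 0; 0 0 0 0; 0 0 0 0; 0 0 0 0; 0 0 0 0; 0 0 0 0; 0 0 0 0; 0 0 0 0",
  claw=6.5,
)

```text
time_s: 21.62
tcp_pos: [0.5831, -0.187, 0.109]
ee_rot: [[0.186, 0.983, 0.0], [0.983, -0.186, 0.0], [0.0, 0.0, -1.0]]
wrist_force: [0.1, 0.6, -0.3]
gripper_width: 0.749
gripper_force: 0.0
```

>>> step_arm(
  targets="0 0 0 0; 0 0 0 0; 0 0 -1 0; 0 0 -2 0; 0 0 -3 0; 0 0 -4 0; 0 0 -4 0; 0 0 -4 0; 0 0 -4 0; 0 0 0 0; 0 0 0 0",
)

```text
time_s: 22.53
tcp_pos: [0.584, -0.1871, 0.3334]
ee_rot: [[0.186, 0.983, 0.008], [0.983, -0.186, -0.001], [0.001, 0.008, -1.0]]
wrist_force: [-0.8, 0.1, -1.0]
gripper_width: 0.746
gripper_force: 0.0
```

```bash
python3 - <<'E'
from h import *
s=sense();print(np.round(s['tcp_pos'],4),np.round(s['wrist_force'],2))
c=grab('wrist','w11.png')
# project carton pts & expected tumbler top to compare
R=np.array([[.983,.186],[-.186,.983]]);C=np.array([.582,-.187])
k=np.arange(8)*np.pi/4+np.pi/8
top=np.c_[C+(np.c_[np.cos(k),np.sin(k)]*.0303)@R.T,np.full(8,.137)]
print('top expected',proj(c,np.r_[top,[[*C,.144]]]).round(0).tolist())
S=np.array([[-1,-1],[1,-1],[1,1],[-1,1]])*.0675
print('rim in',proj(c,np.c_[C+S@R.T,np.full(4,.16)]).round(0).tolist())
hsv=cv2.cvtColor(c['frame'],cv2.COLOR_BGR2HSV).astype(int)
print('V');print(hsv[20:300:10,200:440:10,2]);print('S');print(hsv[20:300:20,200:440:20,1])
E
```

```text
[ 0.584  -0.1871  0.3334] [-0.81  0.08 -1.  ]
top expected [[342.0, 199.0], [325.0, 181.0], [299.0, 181.0], [282.0, 199.0], [283.0, 223.0], [300.0, 240.0], [325.0, 240.0], [342.0, 223.0], [312.0, 213.0]]
rim in [[239.0, 288.0], [385.0, 288.0], [393.0, 137.0], [230.0, 137.0]]
V
[[101 104 101 109  93  91  87  86  84  80  79  74 117 245 240 234 232 230
  236 236 240 236 237 240]
 [107 107 103 109  77  72  70  64  77 117 120 120 118 119 240 235 235 235
  241 240 241 240 236 240]
 [111 231 240 239 236 236 108 112 113 113 119 120 114 243 244 240 238 240
  243 243 244 242 236 242]
 [243 242 244 241 237 237 112 112 116 115 116 113 110 240 242 241 238 241
  243 241 243 243 239 243]
 [246 241 242 239 239 238 238 115 116 114 112 112 106 231 244 241 241 242
  244 241 241 241 241 244]
 [246 244 240 239 242 239 235 114 117 114 109 111 109 109 241 242 243 243
  244 242 240 241 241 242]
 [240 243 242 238 240 239 238 115 118 119 115 110 108 109 237 240 242 244
  243 243 241 240 239 241]
 [238 240 239 239 241 241 116 120 119 120 115 116 110 110 155 114 120 245
  242 244 241 243 240 239]
 [239 242 124 
[... 2023 characters left out ...]
144 149 148  78  60  78  72  63  60]
 [ 87  64  77  90  86  77  85  46  63  50  49  63]
 [ 43  55  67  63  84  91  94  52  50  49  57  55]
 [ 60  59  64  63  84  89  97  69  56  57  63  69]
 [ 64 148 137 138 143 141 147 138 144 144 142  71]
 [ 67  63 151 143 143 145 145 135 150 147 145  58]
 [ 67  66 141 143 146 149 147 148 147 129  57  51]
 [ 63  60 135 145 145 148 149 148 147 129  48  70]
 [ 52  47 134 143 146 146 146 147 147 129  63  55]
 [ 59  49 130 143 143 149 148 147 140 133  55  50]
 [ 44  50 134 137 140 126 129 137 138 129  21  54]
 [ 41  52 134 135 148 152 149 150 148 133  20  53]
 [ 51  61 151 143 141 146 140 143 139 133  20  56]
 [ 57  60 146 143 145 149 148 149 142 134  19  23]]
```

Standing confirmed: the top outline spans columns 285–345 against an expected 282–342, and rows match within a few pixels. Next I'll shut the fingers, go outside the short flap on the +y side, and fold it.

>>> step_arm(
  targets="2.5 0 0 0; 3 0 0 0; 3 0 0 0; 3 0 0 0; 3 0 0 0; 0 0 0 0; 0 0 3.5 0; 0 0 3.6 0; 0 0 3.6 0; 0 0 3.5 0; 0 0 0 0; 0 0 0 0",
  claw=0,
)

```text
time_s: 23.58
tcp_pos: [0.6086, -0.0453, 0.1849]
ee_rot: [[0.186, 0.983, -0.006], [0.983, -0.186, -0.002], [-0.003, -0.006, -1.0]]
wrist_force: [-0.4, -1.0, 0.5]
gripper_width: 0.012
gripper_force: 0.0
```

```bash
cat > st.py <<'E'
from h import *
s=sense();R=np.array(s['ee_rot']);C=np.array([.582,-.187]);d=np.array(s['tcp_pos'])[:2]-C
print('t',s['time_s'],'carton xy',(d@[.983,-.186]).round(4),(d@[.186,.983]).round(4),'z',s['tcp_pos'][2],'F',np.round(s['wrist_force'],1),'w',s['gripper_width'],'j6',s['joints'][5], 'R',R[0].round(3))
E
python3 st.py
```

```text
t 23.5833 carton xy -0.0002 0.1443 z 0.1848680394080731 F [-0.4 -1.   0.5] w 0.01173768343680208 j6 158.3311013642176 R [ 0.186  0.983 -0.006]
```

>>> step_arm(
  targets="-1.5 0 0 0; -1.5 0 0 0; -1.5 0 0 0; -1.5 0 0 0; -1.5 0 0 0; 0 0 0 0",
)

```text
time_s: 24.08
tcp_pos: [0.5955, -0.1213, 0.1879]
ee_rot: [[0.189, 0.982, 0.001], [0.982, -0.189, -0.0], [-0.0, 0.001, -1.0]]
wrist_force: [0.5, -0.4, -0.5]
gripper_width: 0.005
gripper_force: 0.0
```

```bash
python3 st.py
```

```text
t 24.0833 carton xy 0.0011 0.0671 z 0.18785951053739933 F [ 0.5 -0.4 -0.5] w 0.004932789559410774 j6 165.33864416025702 R [0.189 0.982 0.001]
```

>>> step_arm(
  targets="-1 0 0 0; -0.9 0 0 0; -0.6 0 0 0; -0.3 0 0.5 0; -0.3 0 0.7 0; -0.2 0 0.7 0; 0 0 0.5 0; 0 0 0.2 0; 0 0 0 0; 0 0 0 0",
)

```text
time_s: 24.92
tcp_pos: [0.5899, -0.1511, 0.1642]
ee_rot: [[0.184, 0.983, 0.001], [0.983, -0.184, -0.002], [-0.002, 0.001, -1.0]]
wrist_force: [-5.3, 0.7, 15.2]
gripper_width: 0.003
gripper_force: 7.6
```

```bash
python3 st.py
```

```text
t 24.9167 carton xy 0.0011 0.0367 z 0.16420271844469317 F [-5.3  0.7 15.2] w 0.002962172493293629 j6 168.3940642009841 R [0.184 0.983 0.001]
```

Short flap is down (tip at 0.164, 15 N). I'll lift, turn +180° and go outside the long flap.

>>> step_arm(
  targets="0 0 -2 0; 0 0 -3.5 0; 0 0 -4 0; 0 0 -4 0; 0 0 -4 0; 0 0 0 7; 0 0 0 7; 0 0 0 7; 0 0 0 7; 0 0 0 7; 0 0 0 7; 0 0 0 7",
)

```text
time_s: 25.92
tcp_pos: [0.5898, -0.1502, 0.3346]
ee_rot: [[0.866, 0.5, -0.002], [0.5, -0.866, 0.0], [-0.002, -0.001, -1.0]]
wrist_force: [0.2, -0.1, -0.1]
gripper_width: 0.007
gripper_force: 0.0
```

>>> step_arm(
  targets="0 0 0 7; 0 0 0 7; 0 0 0 7; 0 0 0 7; 0 0 0 7; 0 0 0 7; 0 0 0 7; 0 0 0 7; 0 0 0 7; 0 0 0 7; 0 0 0 7; 0 0 0 7",
)

```text
time_s: 26.92
tcp_pos: [0.5898, -0.1502, 0.3346]
ee_rot: [[0.587, -0.809, -0.002], [-0.809, -0.587, 0.0], [-0.002, 0.002, -1.0]]
wrist_force: [-1.3, -0.2, -0.0]
gripper_width: 0.004
gripper_force: 0.0
```

>>> step_arm(
  targets="0 0 0 7; 0 0 0 7; 0 0 0 7; 0 0 0 7; 0 0 0 7; 0 0 0 7; 0 0 0 5; 0 0 0 0; 0 0 0 0",
)

```text
time_s: 27.67
tcp_pos: [0.5899, -0.1503, 0.335]
ee_rot: [[-0.183, -0.983, -0.002], [-0.983, 0.183, 0.0], [0.0, 0.002, -1.0]]
wrist_force: [-0.2, -0.1, -0.6]
gripper_width: 0.006
gripper_force: 0.0
```

```bash
python3 st.py; python3 - <<'E'
from h import *
c=grab('wrist');sd=grab('side')
C=np.array([.582,-.187]);X=np.array([.983,-.186]);Y=np.array([.186,.983])
w=lambda x,y,z:np.r_[C+x*X+y*Y,z]
print('short edge closed proj', proj(c,[w(-.06,.0115,.1625),w(.06,.0115,.1625)]).round(0).tolist())
print('long edge 1.9/2.2', proj(c,[w(0,-.0715+.09*np.cos(a),.165+.09*np.sin(a)) for a in(1.9,2.05,2.2)]).round(0).tolist())
v=cv2.cvtColor(c['frame'],cv2.COLOR_BGR2GRAY);print(v[0:320:8,300:341:20].T.tolist())
E
```

```text
t 27.6667 carton xy 0.0009 0.0375 z 0.3350440332851387 F [-0.2 -0.1 -0.6] w 0.005830810596907256 j6 -11.46945146678475 R [-0.183 -0.983 -0.002]
short edge closed proj [[389.0, 186.0], [249.0, 186.0]]
long edge 1.9/2.2 [[320.0, 10.0], [320.0, -12.0], [320.0, -30.0]]
[[78, 79, 77, 77, 76, 79, 80, 75, 79, 76, 140, 40, 42, 77, 82, 178, 178, 176, 126, 204, 206, 204, 199, 185, 177, 183, 88, 83, 83, 78, 85, 80, 92, 95, 95, 25, 22, 23, 19, 24], [82, 78, 75, 78, 79, 81, 77, 77, 81, 79, 166, 40, 42, 76, 77, 170, 174, 141, 184, 206, 215, 215, 207, 155, 176, 180, 83, 80, 84, 81, 80, 81, 91, 94, 94, 92, 24, 24, 21, 20], [80, 83, 76, 80, 77, 81, 77, 83, 84, 80, 165, 41, 42, 74, 76, 179, 175, 176, 169, 136, 194, 183, 180, 84, 181, 178, 81, 84, 83, 82, 76, 79, 100, 98, 95, 94, 100, 27, 26, 30]]
```

```bash
python3 - <<'E'
from h import *
c=grab('wrist','w12.png')
C=np.array([.582,-.187]);X=np.array([.983,-.186]);Y=np.array([.186,.983])
w=lambda x,y,z:np.r_[C+x*X+y*Y,z]
print([(a,proj(c,[w(0,.0715-.06*np.cos(a),.161+.06*np.sin(a))])[0,1].round(0)) for a in np.arange(0,1.6,.15)])
print('tumbler top', proj(c,[w(0,-.028,.137),w(0,.028,.137),w(0,0,.144)])[:,1],'rim -y/+y',proj(c,[w(0,-.0675,.16),w(0,.0675,.16)])[:,1], 'rim x',proj(c,[w(-.0685,.04,.161),w(.0685,.04,.161)]).tolist())
h=cv2.cvtColor(c['frame'],cv2.COLOR_BGR2HSV)
for x in (230,245,260,280,320,360,380,395,410): print(x,[tuple(int(t) for t in h[y,x,1:]) for y in range(120,300,6)])
E
```

```text
[(np.float64(0.0), np.float64(186.0)), (np.float64(0.15), np.float64(188.0)), (np.float64(0.3), np.float64(192.0)), (np.float64(0.44999999999999996), np.float64(198.0)), (np.float64(0.6), np.float64(205.0)), (np.float64(0.75), np.float64(214.0)), (np.float64(0.8999999999999999), np.float64(224.0)), (np.float64(1.05), np.float64(236.0)), (np.float64(1.2), np.float64(248.0)), (np.float64(1.3499999999999999), np.float64(259.0)), (np.float64(1.5), np.float64(271.0))]
tumbler top [137.36235711 199.42470095 169.90549897] rim -y/+y [ 87.73892277 247.31420444] rim x [[396.5867485894926, 217.9927575080481], [241.05026456959047, 217.72911899515205]]
230 [(18, 168), (22, 164), (17, 163), (23, 166), (55, 218), (67, 237), (73, 234), (67, 236), (65, 238), (61, 239), (53, 242), (49, 243), (50, 243), (55, 241), (62, 239), (65, 238), (72, 236), (69, 236), (62, 238), (60, 239), (63, 238), (61, 240), (65, 238), (70, 236), (86, 227), (105, 211), (63, 238), (59, 239), (61, 237), (24, 21)]
245 [(136, 58), (134, 59), (136, 60), (140, 60), (128, 60), (130, 59), (134, 59), (134, 61), (134, 59), (136, 60), (1
[... 1965 characters left out ...]
 (75, 234), (69, 37)]
395 [(129, 67), (135, 66), (129, 67), (135, 68), (133, 67), (129, 69), (133, 67), (131, 70), (129, 69), (131, 70), (136, 75), (141, 229), (137, 230), (140, 230), (139, 230), (139, 114), (140, 106), (139, 108), (140, 109), (138, 107), (137, 108), (140, 115), (70, 236), (63, 239), (67, 237), (64, 238), (59, 239), (61, 238), (77, 232), (62, 41)]
410 [(55, 240), (56, 240), (59, 239), (60, 239), (56, 240), (52, 242), (53, 242), (54, 240), (54, 241), (61, 239), (65, 237), (71, 235), (73, 234), (69, 235), (67, 236), (68, 235), (63, 238), (65, 237), (68, 237), (69, 236), (66, 239), (70, 237), (63, 238), (62, 238), (62, 238), (61, 239), (62, 239), (63, 238), (72, 235), (61, 42)]
```

The short flap's edge sits in a straight line at row ~185 across columns 245–395, which is the predicted closed row (186). The tumbler dome is visible upright beyond it. Now the long flap.

>>> step_arm(
  targets="2.5 0 0 0; 3.5 0 0 0; 3.5 0 0 0; 3.5 0 0 0; 3.5 0 0 0; 3.7 0 0 0; 0 0 0 0; 0 0 3.5 0; 0 0 3.5 0; 0 0 3.5 0; 0 0 3 0; 0 0 0 0",
)

```text
time_s: 28.82
tcp_pos: [0.5487, -0.3467, 0.1933]
ee_rot: [[-0.186, -0.982, -0.013], [-0.982, 0.186, 0.007], [-0.005, 0.014, -1.0]]
wrist_force: [-0.6, 0.5, -2.3]
gripper_width: 0.003
gripper_force: 0.0
```

>>> step_arm(
  targets="-1.5 0 0 0; -1.5 0 0 0; -1.5 0 0 0; -1.5 0 0 0; -1.5 0 0 0; -1.5 0 0 0; -1.2 0 0 0; 0 0 0 0",
)

```text
time_s: 29.48
tcp_pos: [0.572, -0.2462, 0.2014]
ee_rot: [[-0.183, -0.983, 0.001], [-0.983, 0.183, 0.001], [-0.001, -0.0, -1.0]]
wrist_force: [0.3, 0.6, -0.4]
gripper_width: 0.007
gripper_force: 0.0
```

```bash
python3 st.py
```

```text
t 29.4833 carton xy 0.0012 -0.06 z 0.20140505609163606 F [ 0.3  0.6 -0.4] w 0.007266180560796732 j6 -2.099806999388445 R [-0.183 -0.983  0.001]
```

>>> step_arm(
  targets="-1 0 0 0; -1 0 0 0; -1 0 0 0; -0.8 0 0 0; -0.6 0 0.5 0; -0.3 0 0.8 0; -0.2 0 0.8 0; 0 0 0.7 0; 0 0 0.5 0; 0 0 0.2 0; 0 0 0 0; 0 0 0 0",
)

```text
time_s: 30.48
tcp_pos: [0.5801, -0.2005, 0.1686]
ee_rot: [[-0.185, -0.983, 0.0], [-0.983, 0.185, -0.0], [0.0, -0.0, -1.0]]
wrist_force: [-5.7, 5.2, 12.9]
gripper_width: 0.004
gripper_force: 6.7
```

```bash
python3 st.py
```

```text
t 30.4833 carton xy 0.0007 -0.0136 z 0.16863916079420965 F [-5.7  5.2 12.9] w 0.004197627364503791 j6 -6.719475363151608 R [-0.185 -0.983  0.   ]
```

>>> step_arm(
  targets="0 0 -1 0; 0 0 -2.5 0; 0 0 -4 0; 0 0 -4 0; 0 0 -4 0; 0 0 -1 0; 0 0 0 0; 0 0 0 0; 0 0 0 0; 0 0 0 0",
)

```text
time_s: 31.32
tcp_pos: [0.5799, -0.2008, 0.3289]
ee_rot: [[-0.186, -0.982, -0.004], [-0.982, 0.186, 0.001], [0.0, 0.004, -1.0]]
wrist_force: [0.3, -0.1, 0.6]
gripper_width: 0.005
gripper_force: 0.0
```

```bash
python3 st.py; python3 - <<'E'
from h import *
c=grab('wrist','w13.png');sd=grab('side','s13.png')
C=np.array([.582,-.187]);X=np.array([.983,-.186]);Y=np.array([.186,.983])
w=lambda x,y,z:np.r_[C+x*X+y*Y,z]
for k in(c,sd):print([(a,proj(k,[w(x,-.0715+.09*np.cos(a),.166+.09*np.sin(a)) for x in (-.06,0,.06)]).round(0).astype(int).tolist()) for a in (0,.15,.3,.6)])
h=cv2.cvtColor(c['frame'],cv2.COLOR_BGR2HSV)
for x in (265,320,375): print(x,[(y,int(h[y,x,1]),int(h[y,x,2])) for y in range(100,290,6)])
# brown mask bounds of carton in side view above rim
hs=cv2.cvtColor(sd['frame'],cv2.COLOR_BGR2HSV)
p=proj(sd,[w(0,-.09,.24),w(0,.085,.21),w(0,0,.165)]).astype(int)
print('flap-was-here colours (long,short,lid)',[hs[b-3:b+4,a-3:a+4].reshape(-1,3).mean(0).round(0).tolist() for a,b in p])
E
```

```text
t 31.3167 carton xy 0.0005 -0.0139 z 0.32894102861093893 F [ 0.3 -0.1  0.6] w 0.005009489500106599 j6 -6.719337395748098 R [-0.186 -0.982 -0.004]
[(0, [[386, 254], [318, 254], [249, 254]]), (0.15, [[389, 258], [318, 258], [246, 258]]), (0.3, [[392, 260], [318, 260], [243, 260]]), (0.6, [[399, 256], [318, 256], [237, 256]])]
[(0, [[381, 177], [363, 168], [346, 159]]), (0.15, [[382, 173], [364, 164], [346, 155]]), (0.3, [[383, 168], [364, 159], [347, 150]]), (0.6, [[387, 157], [368, 148], [350, 140]])]
265 [(100, 86, 219), (106, 88, 217), (112, 88, 218), (118, 89, 216), (124, 87, 218), (130, 84, 219), (136, 85, 219), (142, 142, 81), (148, 148, 208), (154, 146, 215), (160, 147, 203), (166, 145, 206), (172, 146, 211), (178, 147, 203), (184, 148, 202), (190, 146, 211), (196, 148, 212), (202, 147, 207), (208, 145, 204), (214, 146, 91), (220, 146, 91), (226, 148, 95), (232, 148, 88), (238, 148, 95), (244, 152, 94), (250, 146, 98), (256, 148, 95), (262, 148, 98), (268, 150, 92), (274, 151, 96), (280, 150, 90), (286, 152, 166)]
320 [(100, 73, 227), (106, 75, 227), (112, 76, 227), (118, 80, 22
[... 401 characters left out ...]
68, 149, 94), (274, 153, 90), (280, 152, 84), (286, 81, 19)]
375 [(100, 78, 222), (106, 74, 227), (112, 74, 227), (118, 80, 223), (124, 81, 224), (130, 78, 227), (136, 76, 227), (142, 137, 82), (148, 146, 182), (154, 146, 219), (160, 145, 211), (166, 144, 216), (172, 146, 220), (178, 146, 212), (184, 145, 206), (190, 142, 213), (196, 146, 215), (202, 145, 206), (208, 145, 216), (214, 147, 99), (220, 147, 203), (226, 148, 98), (232, 147, 211), (238, 146, 212), (244, 146, 213), (250, 146, 213), (256, 147, 207), (262, 147, 212), (268, 150, 97), (274, 148, 98), (280, 151, 125), (286, 147, 214)]
flap-was-here colours (long,short,lid) [[15.0, 98.0, 141.0], [15.0, 130.0, 75.0], [15.0, 130.0, 68.0]]
```

The lid is continuous cardboard over rows 145–286 with no interior showing, the tip heights match closed flaps, and the arm is clear. Handing in.

```bash
python3 -c "
from station import r
print(r.finish_job())"
```

```text
the job is handed in; nothing more can be done
None
```

I stood the tumbler heavy end down in the middle of the carton, folded the short flap shut and then the long flap over it, and handed the job in at about 31 s; the hand-in gave no verdict back, but my last checks showed it standing centred and both flaps down.

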